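Clear the parts tray: spacer into its row, fork end up to the inspection camera

ROBOT

A 7-joint arm with a two-finger parallel gripper is mounted at the origin on the work surface. World frame = base frame: x ahead of the robot, y to its left, z up, the work surface at z = 0. Lengths are in m, angles in rad, forces in N, time in s.
With the tool pointing down it reaches from about 0.425 to 0.875 m from the base axis. Payload 4.7 kg.
Tool frame: the origin (TCP) lies midway between the tips of the shut fingers; the grasp point (between the pads) lies 19 mm behind it; z points along the fingers, y is the direction in which the jaws open and shut (so a half turn about z gives the same grasp; the last joint's range is limited). The gripper opens to 85 mm and grips with 20 to 120 N. Pads are 22 mm wide; open, the fingers measure 114 mm over their backs; the gripper's body (76 mm by 85 mm) begins 54 mm behind the grasp point. The pads swing forward as they close: fully open they stand 13 mm farther back than shut.
Start: joints at [-1.237, 0.321, -0.07, 1.45, 0.023, 1.371, -0.057], TCP at [0.204, 0.617, 0.231] pointing down, gripper open.
Joint ranges: [-2.86, 2.86], [-0.3, 2.09], [-1.38, 1.24], [0.06, 2.45], [-1.56, 4.7], [0.09, 2.05], [-2.69, 2.69]. Speed limits (rad/s): [2.57, 2.57, 3.14, 3.14, 3.14, 3.14, 3.14].

INTERFACE

Orientations are given as a rotation vector (axis times angle).
In Python, from rig import r gives the robot as it stands.
- The arm moves only by the tool send_rows, never from a script. Its argument "moves" is a list that holds one entry, the list of rows, each a list of 5 numbers: the closure in counts, from 0 (fully open) to 255 (shut), then the shift along the tool's x, y, z in m, then the turn about the tool's z in rad. A call has 1 to 20 rows; each row shifts and turns the commanded pose from where the row before left it, along the tool's axes as they then stand; what a row does not reach is not made up. A row lasts 1/8 s, in which the tool goes at most 62.5 mm and 10.7 degrees, less where a joint would pass 70% of its speed; a pose out of reach is approached as far as the arm can. A call with a gripper value outside its range is refused whole. The fingers move at their own pace and stop on an object; "squeeze" is the grip in N (left out, the last holds). Time passes only in rows, so rows that do not move let the fingers close. It gives the time, the measured TCP pose, the force and the opening at its end, in the units of the state.
- r.sense(): the state, without advancing time (a new reading comes with each control period).
- r.get_image(name): name is "scene" or "side" or "wrist"; returns the picture (480x640x3 uint8, red, green, blue); there is no depth.
- r.get_calibration(name): a dict with "intrinsics" (3x3 intrinsics, pixels), "R" (3x3) and "t" (3): a world point X has camera coordinates R X + t. Camera axes: x right, y down, z forward; pixel columns grow to the right and rows downward; lengths in m; the calibration is good to about 2 mm. A picture is of the moment at which its call begins: read the wrist's pose just before it. get_calibration takes no time and is no camera call; for the wrist camera it gives the pose at the moment of the call.
- r.job_done(): hands the job in, once; it reports no verdict.
Trained networks look in the newest picture that a camera, given by its name, has taken for a name from the list of things; names that differ only in an ending like _2 or _b are one class to them, and where a whole thing is asked for, a point or a joint stands for the part that bears it (a point fixed in the world has none). Each returns a list of dicts, best first, with "score" (0 to 1); they miss things now and then, are a little off and sometimes report something else, mostly with a low value. They report only what shows in the picture. A call takes as long as a camera call.
- r.silhouettes(camera, target): "region" (480x640 bool, what is visible of it) and "rect" ([left, top, width, height] in pixels, round what is visible of it).
The state is a dict: "clock": time; "joints": joint angles; "dq": joint speeds; "tau": joint torques, N m; "position": TCP position; "eef_rot": TCP orientation; "wrist_force": force on the tool from outside, world axes, zero at the start; "torque": the same for the moment, N m; "opening": finger opening in m.
Only numpy, scipy, OpenCV 4.12 (cv2) and the standard library are available. Lean on these libraries where they do the work, as an engineer would, in place of code of your own. Each camera call takes 0.05 s, during which the arm holds its last target.

TASK

Empty the parts tray for inspection: first stand the round spacer on the little shelf in the empty place of the row (the paper dot), in line with its two mates and without shifting them. Then pick up the steel fork end and hold it in the air in front of the inspection camera, level and with the side that is now on top still on top, its open forked end pointing straight into the lens, on the lens's centre line with the prong tips 80 mm from the glass. Finish while still holding it there, steady in the gripper, and leave the tape, the oil bottle and the screwdriver alone.

Things in the scene. Friction and masses are not known exactly. Their poses are not given: they have to be found in the camera images.
- tray: Fixed shallow aluminium tray, 220 (x) by 300 (y) mm, walls 5 mm thick and 12 mm high, its floor 5 mm above the bench; origin at the centre of its underside. The spacer and the fork end lie in its two halves (+y and -y), either way round.
- shelf: Fixed low wooden shelf: board 80 mm deep (its x) by 200 mm long (its y), board top 60 mm above the bench, nothing above or behind it; origin at the centre of its underside, on the bench. The row runs along its y axis: three places 55 mm apart, on the middle line of the board.
- place_mid (a point): The empty place of the row: centre of a flat white paper dot, 40 mm across, on the board top (no measurable thickness). It may be the left, the middle or the right place of the three. z up.
- spacer_mid (a point): Loose steel spacer standing upright in the tray: tube 36 mm outside diameter, 16 mm bore, 50 mm tall, about 0.2 kg; this point is on its axis half-way up (25 mm above its foot). z is its axis.
- mate_a_mid (a point): An equal spacer standing on the shelf in the row; point on its axis half-way up.
- mate_b_mid (a point): Another equal spacer standing on the shelf in the row; point on its axis half-way up.
- fork_mid (a point): Loose steel fork end (clevis) lying in the tray, about 0.22 kg, 95 mm long: a solid block 34 mm long, 24 mm wide and 24 mm high, with two prongs (each 7 mm thick, 28 mm long, 24 mm high, 10 mm slot between) on one end and a round shank (14 mm diameter, 33 mm long) on the other. This point is the centre of the solid block, half-way up, 12 mm above its underside: a good place to grip, across the 24 mm width (y). x points along the part to the prongs, z is up as it lies.
- fork_tip (a point): Middle of the open end of the fork, between the prong tips: 45 mm from the block's centre along x, half-way up. Same axes.
- lens (a point): Centre of the front glass of the inspection camera, a black box (60 mm long, 46 mm square) on a thin post, with a 36 mm aluminium lens barrel 30 mm long; 200 mm above the bench. The camera is fixed. x points into the lens, from front to back (level), z is up.
- focus (a point): Point in the air on the lens's centre line, 80 mm in front of the glass, 200 mm above the bench: where the prong tips must be held. Same axes as the lens: x points towards the lens.
- tape_mid (a point): Bystander: roll of tape lying flat, 84 mm across, 30 mm high; point at its centre.
- oil_mid (a point): Bystander: white oil bottle, 56 mm across, 130 mm tall; point on its axis half-way up.
- driver_grip (a point): Bystander: screwdriver lying on the bench; point at its handle.

How it is judged:
On the way, in this order (a step that is already met when the one before it is completed fails the run):
1. the spacer stands released in the empty place of the row (horizontal distance between spacer_mid and place_mid below 0.012 m and z of spacer_mid in the frame of place_mid between 0.02 and 0.03 m and angle between spacer_mid's own z axis and vertical below 0.1 rad and contact force between spacer and the fingers below 0.1 N and linear speed of spacer below 0.02 m/s), for 0.3 s.
2. the fork end is held up before the lens, prongs towards it (x of fork_tip in the frame of focus between -0.02 and 0.02 m and y of fork_tip in the frame of focus between -0.015 and 0.015 m and z of fork_tip in the frame of focus between -0.015 and 0.015 m and x of fork_mid in the frame of focus below -0.015 m and angle between the x axis of fork_mid and the x axis of focus, either way round below 0.17 rad and angle between fork_mid's own z axis and vertical below 0.17 rad and contact force between fork and the fingers above 1 N and contact force between fork and camera below 0.1 N and linear speed of fork below 0.03 m/s), for 0.2 s.
At the end, for the whole second after the job is handed in: Fork end held still by the gripper alone, right side up, prongs to the lens: tips within 20 mm along and 15 mm across of the point 80 mm before it, tilt and heading within 0.17 rad. Spacer released, upright, within 12 mm of the empty place; its mates moved under 10 mm (all of step 1 and all of step 2 and distance of each of mate_a_mid, mate_b_mid from where it was at the start of the episode below 0.01 m and angle between each of mate_a_mid, mate_b_mid's own z axis and vertical below 0.1 rad); the arm keeps its last pose, push and grip.
It fails at once if a bystander (tape, oil bottle, screwdriver) is moved more than 30 mm (distance of any of tape_mid, oil_mid, driver_grip from where it was at the start of the episode above 0.03 m).
It also fails if it takes over 51 s, if anything falls off the work surface, if the arm or the gripper's body presses on something with over 40 N, if the wrist force passes 120 N, or if a joint passes its speed limit or range.

## Working session

There is one attempt and no reset: what is moved stays moved. The work goes in short steps, Python scripts to look and compute and a tool call to move; the robot and the scene stay as the last step left them, time stands still between calls to the robot, and variables do not carry over. Pictures are saved under pics/ and viewed, and the job is handed in when it is done.

Besides the shell and the picture viewer there is one more tool, called after "Call:" by a JSON object that holds its "api" and its "payload", one argument or row to a line. send_rows: Moves the arm, as the interface text tells. Its arguments: {"type":"object","properties":{"moves":{"type":"array","items":{"type":"array","items":{"type":"array","items":{"type":"number"}}}},"squeeze":{"type":"number"}},"required":["moves"]}

```bash
ls; mkdir -p pics
python3 - <<'E'
from rig import r
import cv2,numpy as np
print(r.sense())
for n in ("scene","side","wrist"):
    im=r.get_image(n); cv2.imwrite(f"pics/a_{n}.png",im[:,:,::-1])
    c=r.get_calibration(n); print(n,c)
E
```

```text
pics
{'clock': 0.0, 'joints': array([-1.23694687,  0.32182754, -0.07007843,  1.4517079 ,  0.02263799,
        1.37080207, -0.05690148]), 'dq': array([-2.11326298e-04, -4.58170976e-05,  9.08771616e-05,  1.05706851e-03,
        4.31499922e-04, -9.44547126e-04,  2.00871784e-03]), 'tau': array([ 2.65812960e-04, -4.93583286e+01, -3.82213555e-01, -3.14335978e+01,
        1.28877550e-02,  1.14316019e-02, -5.35968965e-06]), 'position': array([0.20420314, 0.61650686, 0.23020401]), 'eef_rot': array([-5.00047864e-01, -3.10136417e+00,  3.06364796e-03]), 'wrist_force': array([-0.36216909,  0.9876078 , -0.48841354]), 'torque': array([0.01317796, 0.02554087, 0.0327838 ]), 'opening': 0.08523642195310227}
scene {'intrinsics': array([[556.48438748,   0.        , 319.34608895],
       [  0.        , 556.48438748, 241.37259189],
       [  0.        ,   0.        ,   1.        ]]), 'R': array([[ 0.32748217,  0.94485502,  0.00210015],
       [ 0.73550499, -0.25352593, -0.62829692],
       [-0.59311705,  0.20730071, -0.77797081]]), 't': array([-0.15770968, -0.34007679,  1.82284943])}
side {'intrinsics': array([[620.53360705,   0.        , 306.79616579],
       [  0.        , 620.53360705, 235.10525427],
       [  0.        ,   0.        ,   1.        ]]), 'R': array([[ 0.85313003, -0.5214968 , -0.01449991],
       [-0.32249929, -0.50533033, -0.80039707],
       [ 0.41007726,  0.68751898, -0.59929483]]), 't': array([-0.49565203,  0.28633747,  1.11277327])}
wrist {'intrinsics': array([[341.74405239,   0.        , 310.87792218],
       [  0.        , 341.74405239, 242.78024679],
       [  0.        ,   0.        ,   1.        ]]), 'R': array([[ 0.31407163,  0.94939746, -0.00186397],
       [ 0.90678554, -0.29939236,  0.29682352],
       [ 0.28124544, -0.09491406, -0.95493053]]), 't': array([-0.64963133, -0.03898205,  0.38027953])}
```

View pics/a_scene.png

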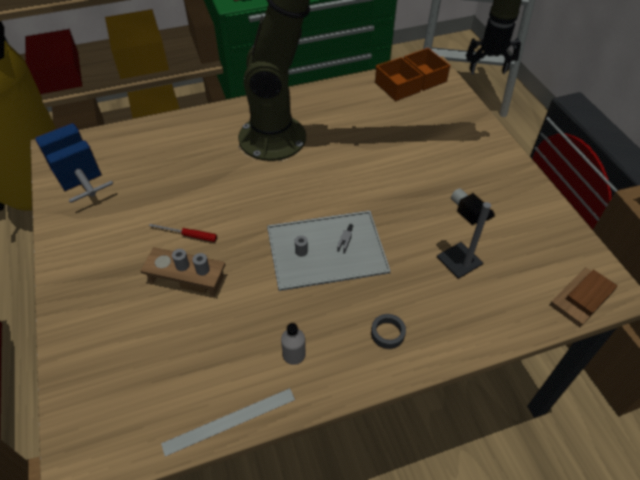

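View pics/a_side.png

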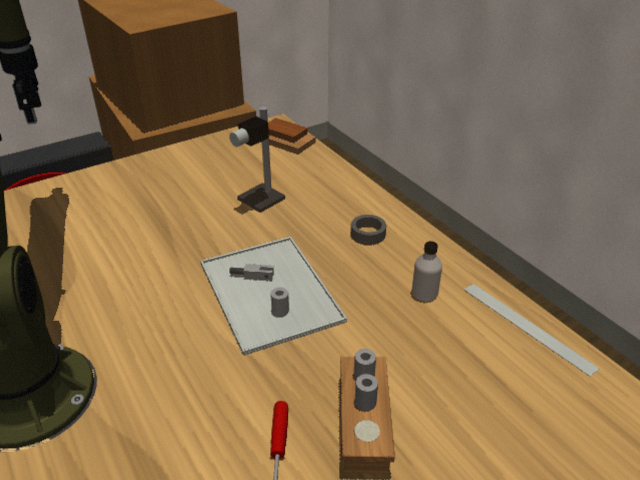

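View pics/a_wrist.png

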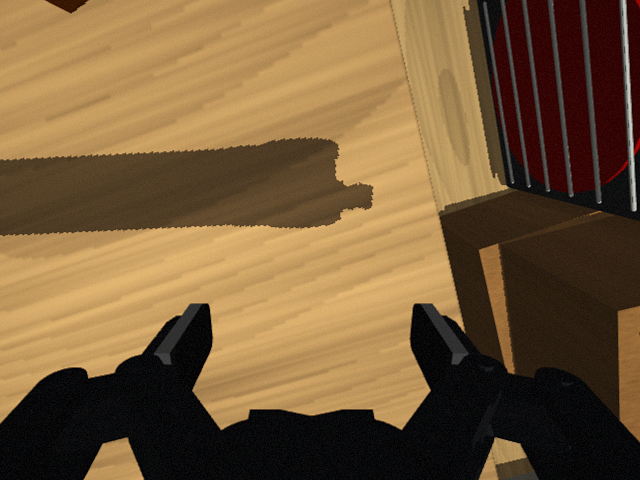

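The scene picture shows the spacer at (301,245), the fork at (346,238), the dot at (162,262) as an end place of the shelf, and the lens at about (457,196). The side picture shows the same things. Next I'll run the networks on both and zoom in.

```bash
cat > h.py <<'E'
from rig import r
import cv2,numpy as np
C={n:r.get_calibration(n) for n in ("scene","side")}
def ray(c,u,v):
    d=c["R"].T@np.linalg.inv(c["intrinsics"])@np.array([u,v,1.]); o=-c["R"].T@c["t"]; return o,d/np.linalg.norm(d)
def onz(c,u,v,z):
    o,d=ray(c,u,v); return o+d*(z-o[2])/d[2]
def proj(c,X):
    p=c["intrinsics"]@(c["R"]@np.asarray(X)+c["t"]); return p[:2]/p[2]
def tri(l):
    A=np.zeros((3,3));b=np.zeros(3)
    for c,u,v in l:
        o,d=ray(c,u,v);M=np.eye(3)-np.outer(d,d);A+=M;b+=M@o
    return np.linalg.solve(A,b)
E
python3 - <<'E'
from h import *
for n in ("scene","side"):
    im=r.get_image(n)
    for t in ("tray","shelf","place_mid","spacer_mid","fork_mid","lens","tape_mid","oil_mid","driver_grip"):
        for d in r.silhouettes(n,t)[:4]:
            ys,xs=np.nonzero(d["region"]); 
            print(n,t,round(d["score"],2),np.round(d["rect"],0),xs.size,round(xs.mean(),1),round(ys.mean(),1))
s=cv2.imread("pics/a_scene.png")
a=cv2.resize(s[205:275,260:390],None,fx=6,fy=6,interpolation=3); cv2.imwrite("pics/z1.png",a)
s=cv2.imread("pics/a_side.png")
a=cv2.resize(s[230:330,200:330],None,fx=6,fy=6,interpolation=3); cv2.imwrite("pics/z2.png",a)
E
```

```text
scene tray 0.77 [269. 209. 124.  83.] 6899 326.4 251.2
scene shelf 0.94 [145. 247.  81.  49.] 1857 184.6 273.2
scene place_mid 0.73 [155. 258.  15.  12.] 171 162.7 261.4
scene place_mid 0.42 [172. 250.  18.  22.] 302 180.5 259.8
scene spacer_mid 0.6 [293. 238.  16.  21.] 229 301.3 245.8
scene fork_mid 0.66 [335. 226.  15.  29.] 216 344.8 239.6
scene lens 0.9 [438. 187.  58.  93.] 2178 466.9 233.8
scene tape_mid 0.62 [372. 313.  33.  39.] 709 387.3 331.2
scene oil_mid 0.68 [281. 324.  23.  38.] 771 292.8 344.7
scene driver_grip 0.7 [152. 227.  65.  15.] 360 196.5 234.1
side tray 0.86 [199. 237. 149. 121.] 9415 270.8 295.8
side tray 0.62 [229. 105.  58. 106.] 2139 257.1 160.8
side tray 0.52 [358. 370.  20.  39.] 675 366.0 391.9
side shelf 0.76 [339. 358.  52. 118.] 4088 365.0 424.1
side place_mid 0.65 [353. 421.  24.  19.] 434 366.5 431.1
side spacer_mid 0.78 [272. 288.  16.  28.] 440 279.2 301.7
side fork_mid 0.78 [229. 262.  46.  18.] 555 255.4 272.0
side lens 0.75 [228. 109.  56. 103.] 2075 257.1 161.7
side tape_mid 0.62 [355. 215.  30.  32.] 854 367.7 229.5
side tape_mid 0.56 [227. 107.  61. 104.] 2204 257.1 161.5
side oil_mid 0.87 [410. 244.  30.  60.] 1324 426.6 274.5
side driver_grip 0.89 [270. 400.  20.  80.] 937 278.5 433.4
```

View pics/z1.png

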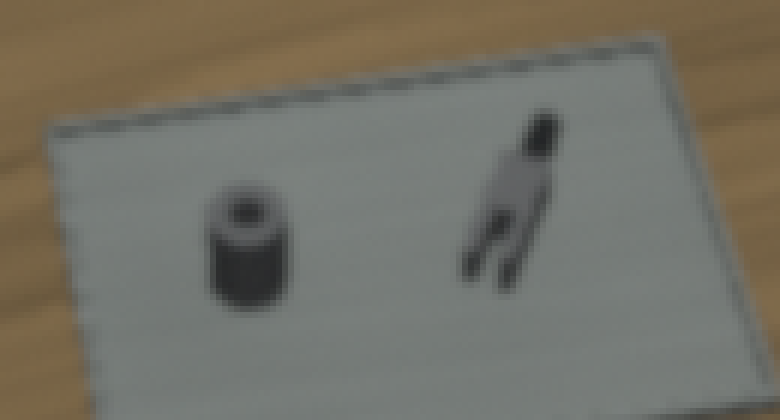

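View pics/z2.png

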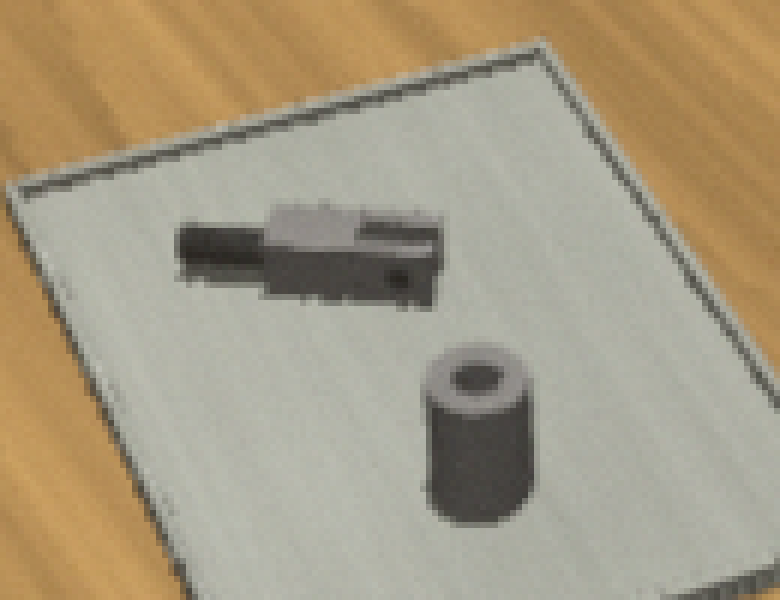

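The crops show the fork's shank away from the scene camera and its prongs toward +x. The spacer's bore centre is clear in both pictures. Next I'll zoom on the lens and the shelf.

Run:
```python
from h import *
s=cv2.imread("pics/a_scene.png"); q=cv2.imread("pics/a_side.png")
f=lambda im,a,b,c,d: cv2.resize(im[b:b+d,a:a+c],(400,300),interpolation=cv2.INTER_CUBIC)
A=np.vstack([np.hstack([f(s,432,175,80,60),f(q,222,95,80,60)]),np.hstack([f(s,140,235,100,75),f(q,310,345,140,105)])])
cv2.imwrite("pics/z3.png",A)
c=C["side"];sc=C["scene"]
print("spacer",onz(c,279.7,292.8,.055),onz(sc,300.8,240.3,.055),tri([(c,279.7,292.8),(sc,300.8,240.3)]))
print("tip",onz(c,273.3,267.5,.029),"blk end",onz(c,245.2,267.5,.029))
print("tip",onz(sc,341.5,250,.029),"blk end",onz(sc,347.5,231.3,.029))
print("dot",onz(c,366.5,431.1,.06),onz(sc,162.7,261.4,.06))
```

```text
spacer [ 0.48361951 -0.05706965  0.055     ] [ 0.48681373 -0.05414195  0.055     ] [ 0.48496824 -0.05384349  0.05221663]
tip [0.52512904 0.04683036 0.029     ] blk end [0.4736731  0.07952687 0.029     ]
tip [0.53400677 0.04466389 0.029     ] blk end [0.47810048 0.0832798  0.029     ]
dot [ 0.43791749 -0.41488264  0.06      ] [ 0.44154498 -0.4119518   0.06      ]
```

View pics/z3.png

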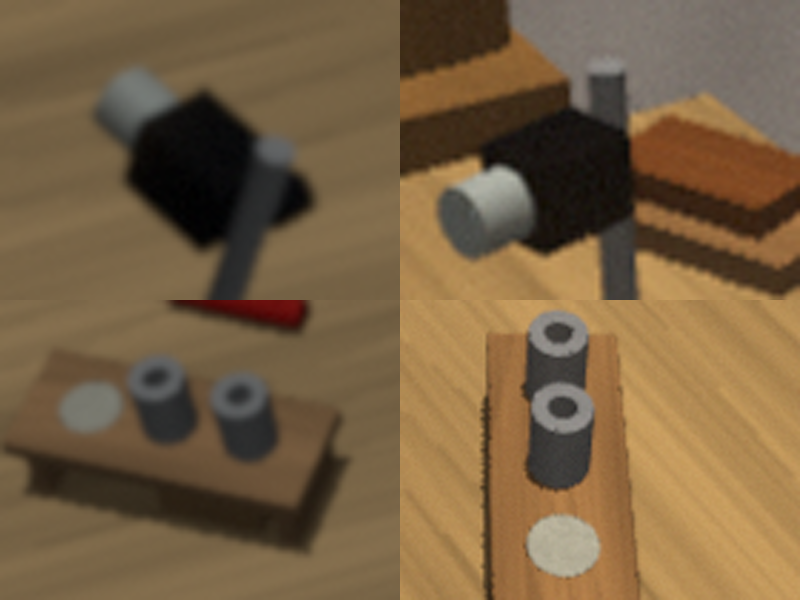

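Run:
```python
from h import *
from scipy.spatial.transform import Rotation as Ro
c=C["side"];sc=C["scene"]
print("mates",onz(c,367,382.5,.11),onz(sc,179.5,254,.11),onz(c,366,356.2,.11),onz(sc,200,259,.11))
print("lens",onz(c,234,139,.2),onz(sc,455,197,.2),tri([(c,234,139),(sc,455,197)]))
s=r.sense(); R=Ro.from_rotvec(s["eef_rot"]).as_matrix();print(np.round(R,3))
w=r.get_calibration("wrist"); print(R.T@(-w["R"].T@w["t"]-s["position"]), np.round(w["R"]@R,3))
```

```text
mates [ 0.46883457 -0.36975188  0.11      ] [ 0.47324776 -0.36465662  0.11      ] [ 0.49987262 -0.32401401  0.11      ] [ 0.50519889 -0.31970199  0.11      ]
lens [0.58239496 0.32393636 0.2       ] [0.59286042 0.31738739 0.2       ] [0.58535908 0.32439954 0.19550986]
[[-0.949  0.314  0.   ]
 [ 0.314  0.949  0.   ]
 [-0.     0.    -1.   ]]
[ 0.07590494  0.00051139 -0.14301963] [[ 0.     1.     0.   ]
 [-0.955  0.    -0.297]
 [-0.297 -0.     0.955]]
```

```bash
cat > plan.py <<'E'
from h import *
from scipy.spatial.transform import Rotation as Ro
def cur():
    s=r.sense(); R=Ro.from_rotvec(s["eef_rot"]).as_matrix()
    return s["position"],np.arctan2(R[1,1],R[0,1]),R,s
def rows(wps,g,start=None):
    """wps: list of (x,y,z,yheading,n); prints tool-frame rows for a down tool"""
    if start is None:
        p,h,R,s=cur(); print("now",np.round(p,4),round(h,4),"tilt",np.round(R[:,2],4),"t",round(s["clock"],2))
    else: p,h=np.array(start[:3]),start[3]
    out=[]
    for x,y,z,hh,n in wps:
        p1=np.array([x,y,z]); 
        tp=p.copy();th=h
        for i in range(n):
            d=tp+(p1-tp)*1.0/(n-i)-tp; dh=(hh-th)/(n-i)
            ty=np.array([np.cos(th),np.sin(th),0]); tx=np.array([-np.sin(th),np.cos(th),0])
            row=[g,round(float(d@tx),3),round(float(d@ty),3),round(float(-d[2]),3),round(float(-dh),3)]
            tp=tp+tx*row[1]+ty*row[2]-np.array([0,0,row[3]]); th-=row[4]
            out.append(row)
        p,h=tp,th
    print(out); print("end",np.round(p,4),round(h,4)); return out
E
python3 - <<'E'
from plan import *
rows([(.42,.2,.25,.4,10),(.485,-.055,.25,-.596,7)],0)
E
```

```text
now [0.2044 0.617  0.2314] 1.251 tilt [ 1.e-04  1.e-04 -1.e+00] t 1.15
[[0, -0.034, -0.033, -0.002, 0.085], [0, -0.036, -0.03, -0.002, 0.085], [0, -0.039, -0.027, -0.002, 0.085], [0, -0.041, -0.023, -0.002, 0.085], [0, -0.042, -0.02, -0.002, 0.085], [0, -0.044, -0.016, -0.002, 0.085], [0, -0.045, -0.012, -0.002, 0.085], [0, -0.046, -0.008, -0.002, 0.085], [0, -0.047, -0.004, -0.001, 0.085], [0, -0.047, -0.001, -0.002, 0.086], [0, -0.037, -0.006, 0.0, 0.142], [0, -0.038, -0.0, 0.0, 0.142], [0, -0.037, 0.005, 0.0, 0.142], [0, -0.036, 0.01, 0.0, 0.142], [0, -0.034, 0.015, 0.0, 0.143], [0, -0.032, 0.02, 0.0, 0.142], [0, -0.029, 0.025, 0.0, 0.143]]
end [ 0.485  -0.0552  0.2504] -0.596
```

Call:
{"api": "send_rows", "payload": {
  "moves": [
    [[0,-0.034,-0.033,-0.002,0.085],[0,-0.036,-0.03,-0.002,0.085],[0,-0.039,-0.027,-0.002,0.085],[0,-0.041,-0.023,-0.002,0.085],[0,-0.042,-0.02,-0.002,0.085],[0,-0.044,-0.016,-0.002,0.085],[0,-0.045,-0.012,-0.002,0.085],[0,-0.046,-0.008,-0.002,0.085],[0,-0.047,-0.004,-0.001,0.085],[0,-0.047,-0.001,-0.002,0.086],[0,-0.037,-0.006,0,0.142],[0,-0.038,0,0,0.142],[0,-0.037,0.005,0,0.142],[0,-0.036,0.01,0,0.142],[0,-0.034,0.015,0,0.143],[0,-0.032,0.02,0,0.142],[0,-0.029,0.025,0,0.143],[0,0,0,0,0],[0,0,0,0,0]]
  ],
  "squeeze": 50
}}

```text
clock: 3.52
position: [0.4849, -0.0545, 0.2503]
eef_rot: [-2.774, -1.473, -0.0]
wrist_force: [-0.8, 0.3, 0.4]
opening: 0.0856
```

```bash
cat > look.py <<'E'
from plan import *
import sys
def look(name,targets):
    p,h,R,s=cur(); w=r.get_calibration("wrist"); im=r.get_image("wrist")
    print(np.round(p,4),round(h,4),"t",s["clock"])
    out=im[:,:,::-1].copy()
    for t in targets:
        for d in r.silhouettes("wrist",t)[:3]:
            ys,xs=np.nonzero(d["region"]); print(t,round(d["score"],2),np.round(d["rect"]),round(xs.mean(),1),round(ys.mean(),1))
    cv2.imwrite(f"pics/{name}.png",out); np.savez(f"{name}.npz",K=w["intrinsics"],R=w["R"],t=w["t"])
def load(name):
    z=np.load(f"{name}.npz"); return dict(intrinsics=z["K"],R=z["R"],t=z["t"])
if __name__=="__main__": look(sys.argv[1],sys.argv[2:])
E
python3 look.py b1 spacer_mid fork_mid
```

```text
[ 0.4849 -0.0545  0.2503] -0.5949 t 3.525
spacer_mid 0.91 [295. 193.  36.  43.] 310.9 212.6
fork_mid 0.71 [193.  90.  97.  36.] 242.6 105.3
```

View pics/b1.png

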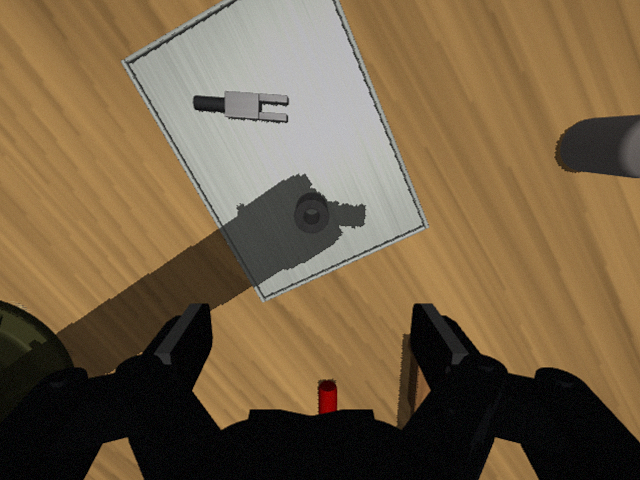

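The spacer's bore is at (312,214) in the wrist picture, under the gripper. The fork's prong tips are at about (288,109) and the rear edge of its block at about (226,104).

Run:
```python
from look import *
im=cv2.imread("pics/b1.png")
A=np.hstack([cv2.resize(im[80:135,185:300],None,fx=4,fy=4,interpolation=2),cv2.resize(im[185:240,280:345],None,fx=4,fy=4,interpolation=2)])
cv2.imwrite("pics/z4.png",A)
c=load("b1")
print(onz(c,312,214,.055)); a=onz(c,288.5,109,.029);b=onz(c,226,104.5,.029);print(a,b,a-b,np.arctan2(*(a-b)[[1,0]]))
print(np.round([proj(c,[.485,-.055,.055])],1))
```

```text
[ 0.48654959 -0.05372065  0.055     ]
[0.52370343 0.04300571 0.029     ] [0.47475005 0.08113623 0.029     ] [ 0.04895337 -0.03813052  0.        ] -0.6617514689510795
[[311.4 215.9]]
```

View pics/z4.png

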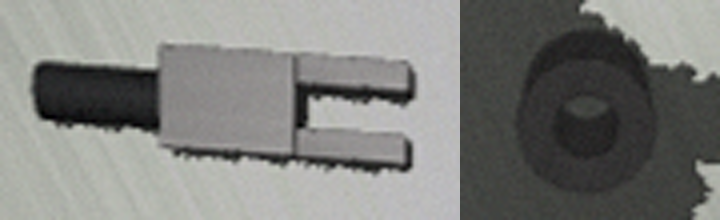

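Call:
{"api": "send_rows", "payload": {
  "moves": [
    [[0,0,0,0.05,0],[0,0,0,0.055,0],[0,0,0,0.055,0],[0,0,0,0.045,0],[0,0,0,0.029,0],[0,0,0,0,0],[0,0,0,0,0],[255,0,0,0,0],[255,0,0,0,0],[255,0,0,0,0],[255,0,0,0,0],[255,0,0,0,0],[255,0,0,0,0],[255,0,0,0,0],[255,0,0,0,0]]
  ],
  "squeeze": 50
}}

```text
clock: 5.55
position: [0.4855, -0.055, 0.0173]
eef_rot: [-2.776, -1.471, -0.002]
wrist_force: [-1.1, 0.8, 6.1]
opening: 0.0352
```

Run:
```python
from plan import *
rows([(.4855,-.055,.2,-.596,4),(.41,-.455,.2,-.596,10)],255)
```

```text
now [ 0.4855 -0.055   0.0173] -0.5959 tilt [ 1.e-03  7.e-04 -1.e+00] t 5.55
[[255, -0.0, -0.0, -0.046, 0.0], [255, -0.0, -0.0, -0.046, 0.0], [255, -0.0, -0.0, -0.045, 0.0], [255, -0.0, -0.0, -0.046, 0.0], [255, -0.037, 0.016, 0.0, 0.0], [255, -0.037, 0.016, 0.0, 0.0], [255, -0.037, 0.016, 0.0, 0.0], [255, -0.037, 0.016, 0.0, 0.0], [255, -0.038, 0.016, 0.0, 0.0], [255, -0.037, 0.016, 0.0, 0.0], [255, -0.038, 0.016, 0.0, 0.0], [255, -0.037, 0.017, 0.0, 0.0], [255, -0.038, 0.016, 0.0, 0.0], [255, -0.037, 0.017, 0.0, 0.0]]
end [ 0.4103 -0.4547  0.2003] -0.5959
```

Call:
{"api": "send_rows", "payload": {
  "moves": [
    [[255,0,0,-0.03,0],[255,0,0,-0.046,0],[255,0,0,-0.046,0],[255,0,0,-0.061,0],[255,-0.02,0.009,0,0],[255,-0.037,0.016,0,0],[255,-0.037,0.016,0,0],[255,-0.037,0.016,0,0],[255,-0.037,0.016,0,0],[255,-0.038,0.016,0,0],[255,-0.037,0.016,0,0],[255,-0.038,0.016,0,0],[255,-0.037,0.017,0,0],[255,-0.038,0.016,0,0],[255,-0.017,0.008,0,0],[255,0,0,0,0],[255,0,0,0,0]]
  ]
}}

```text
clock: 7.68
position: [0.4101, -0.4536, 0.1989]
eef_rot: [-2.774, -1.472, -0.001]
wrist_force: [0.1, 0.5, -2.3]
opening: 0.0354
```

```bash
python3 look.py b2 place_mid spacer_mid shelf
```

```text
[ 0.4101 -0.4536  0.1989] -0.5951 t 7.675
place_mid 0.77 [290. 145.  50.  50.] 314.8 170.7
spacer_mid 0.81 [264. 266.  95. 135.] 310.5 335.3
shelf 0.98 [255.   0. 116. 225.] 313.9 114.6
```

View pics/b2.png

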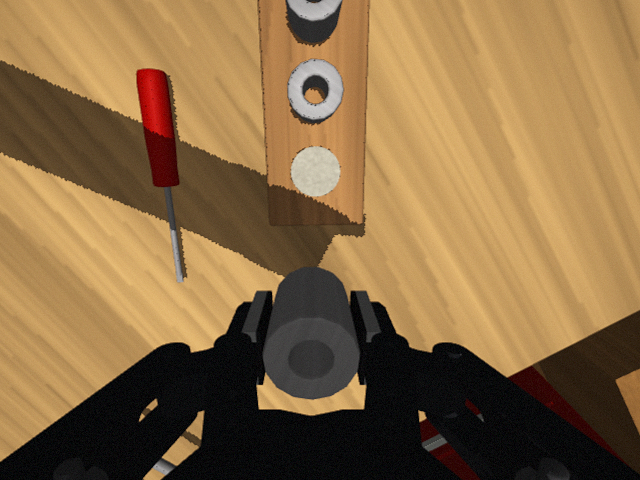

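The dot is at (315,170). The near mate is at (315,90), and the spacer is held upright in the jaws at about (311,335).

Run:
```python
from look import *
c=load("b2"); d=onz(c,315.3,170.5,.06); print("dot",d,"mate",onz(c,315.5,88.5,.11))
p=[.4101,-.4536,.1989]; bz=.1989-.0123
for z in (bz,bz+.05): print(proj(c,[p[0],p[1],z]))
rows([(d[0],d[1],.1989,-.596,3),(d[0],d[1],.0745,-.596,4)],255)
```

```text
dot [ 0.44088248 -0.41399194  0.06      ] mate [ 0.47101889 -0.36819874  0.11      ]
[311.42149955 295.92604942]
[311.62009881 357.49670855]
now [ 0.4105 -0.4536  0.1993] -0.5941 tilt [ 7.e-04  8.e-04 -1.e+00] t 7.88
[[255, 0.017, 0.001, 0.0, 0.001], [255, 0.016, 0.001, 0.0, 0.0], [255, 0.017, 0.001, 0.0, 0.001], [255, -0.0, -0.0, 0.031, -0.0], [255, -0.0, -0.0, 0.031, -0.0], [255, -0.0, -0.0, 0.031, -0.0], [255, -0.0, -0.0, 0.032, -0.0]]
end [ 0.441  -0.4139  0.0743] -0.5961
```

Call:
{"api": "send_rows", "payload": {
  "moves": [
    [[255,0.017,0.001,0,0],[255,0.016,0.001,0,0],[255,0.017,0.001,0,0],[255,0,0,0.03,0],[255,0,0,0.04,0],[255,0,0,0.035,0],[255,0,0,0.016,0],[255,0,0,0.003,0],[255,0,0,0,0],[255,0,0,0,0]]
  ]
}}

```text
clock: 9.12
position: [0.441, -0.4158, 0.0767]
eef_rot: [2.774, 1.47, 0.002]
wrist_force: [0.2, 0.6, -2.1]
opening: 0.0353
```

Call:
{"api": "send_rows", "payload": {
  "moves": [
    [[255,0.0015,-0.001,0.002,0],[255,0,0,0.001,0],[255,0,0,0.001,0],[255,0,0,0,0]]
  ]
}}

```text
clock: 9.62
position: [0.4405, -0.4132, 0.0724]
eef_rot: [-2.775, -1.471, -0.002]
wrist_force: [-1.8, 2.2, 5.5]
opening: 0.0355
```

Contact: the wrist z force rose to 5.5 N. Releasing now, then rising straight up.

Call:
{"api": "send_rows", "payload": {
  "moves": [
    [[0,0,0,0,0],[0,0,0,0,0],[0,0,0,0,0],[0,0,0,0,0],[0,0,0,-0.015,0],[0,0,0,-0.03,0],[0,0,0,-0.05,0],[0,0,0,-0.055,0],[0,-0.03,0,0,0],[0,-0.03,0,0,0],[0,0,0,0,0]]
  ]
}}

```text
clock: 11.0
position: [0.4039, -0.4657, 0.2228]
eef_rot: [2.778, 1.463, -0.001]
wrist_force: [-0.5, -0.4, 0.3]
opening: 0.0852
```

```bash
python3 look.py b3 spacer_mid shelf
python3 - <<'E'
from h import *
im=r.get_image("side"); cv2.imwrite("pics/b3s.png",cv2.resize(im[330:480,280:480,::-1],None,fx=3,fy=3))
E
```

```text
[ 0.4039 -0.4657  0.2228] -0.6014 t 11.0
spacer_mid 0.76 [288. 129.  50.  51.] 310.5 154.8
shelf 0.89 [256.   0. 106. 203.] 310.8 102.0
shelf 0.67 [144.  58.  42. 206.] 165.3 128.2
```

View pics/b3.png

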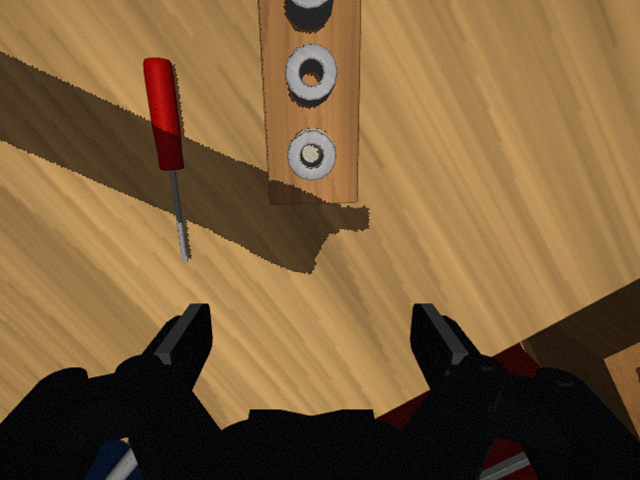

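View pics/b3s.png

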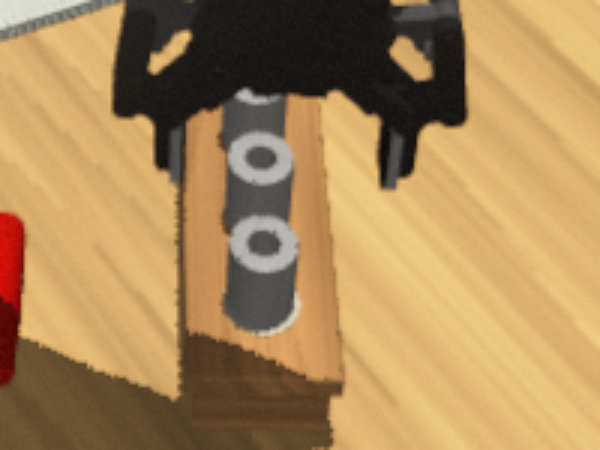

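Run:
```python
from look import *
c=load("b3");print("spacer now",onz(c,311.5,154,.11))
print("post top",tri([(C["side"],263.4,108),(C["scene"],486.4,204.6)]))
rows([(.47,-.2,.3,-.3,7),(.56,.2,.34,.1,10)],0)
```

```text
spacer now [ 0.44038907 -0.41320897  0.11      ]
post top [0.67520962 0.34608527 0.2461734 ]
now [ 0.4076 -0.462   0.2214] -0.5943 tilt [ 7.e-04  7.e-04 -1.e+00] t 11.2
[[0, 0.036, -0.014, -0.011, -0.042], [0, 0.037, -0.012, -0.011, -0.042], [0, 0.037, -0.01, -0.011, -0.042], [0, 0.037, -0.009, -0.011, -0.042], [0, 0.038, -0.007, -0.012, -0.042], [0, 0.038, -0.006, -0.011, -0.042], [0, 0.038, -0.004, -0.012, -0.042], [0, 0.041, -0.003, -0.004, -0.04], [0, 0.041, -0.002, -0.004, -0.04], [0, 0.041, 0.0, -0.004, -0.04], [0, 0.041, 0.002, -0.004, -0.04], [0, 0.041, 0.003, -0.004, -0.04], [0, 0.041, 0.005, -0.004, -0.04], [0, 0.04, 0.006, -0.004, -0.04], [0, 0.04, 0.008, -0.004, -0.04], [0, 0.04, 0.01, -0.004, -0.04], [0, 0.039, 0.012, -0.004, -0.04]]
end [0.5604 0.1997 0.3404] 0.0997
```

Call:
{"api": "send_rows", "payload": {
  "moves": [
    [[0,0.036,-0.014,-0.011,-0.042],[0,0.037,-0.012,-0.011,-0.042],[0,0.037,-0.01,-0.011,-0.042],[0,0.037,-0.009,-0.011,-0.042],[0,0.038,-0.007,-0.012,-0.042],[0,0.038,-0.006,-0.011,-0.042],[0,0.038,-0.004,-0.012,-0.042],[0,0.041,-0.003,-0.004,-0.04],[0,0.041,-0.002,-0.004,-0.04],[0,0.041,0,-0.004,-0.04],[0,0.041,0.002,-0.004,-0.04],[0,0.041,0.003,-0.004,-0.04],[0,0.041,0.005,-0.004,-0.04],[0,0.04,0.006,-0.004,-0.04],[0,0.04,0.008,-0.004,-0.04],[0,0.04,0.01,-0.004,-0.04],[0,0.039,0.012,-0.004,-0.04],[0,0,0,0,0],[0,0,0,0,0]]
  ]
}}

```text
clock: 13.58
position: [0.5606, 0.1987, 0.3399]
eef_rot: [2.109, 2.328, -0.002]
wrist_force: [0.0, -0.4, 0.5]
opening: 0.0854
```

```bash
python3 look.py b4 lens fork_mid
```

```text
[0.5606 0.1987 0.3399] 0.0983 t 13.575
lens 0.81 [352.   0. 184. 135.] 431.3 63.1
fork_mid 0.78 [228. 252.  52.  49.] 254.6 276.8
```

View pics/b4.png

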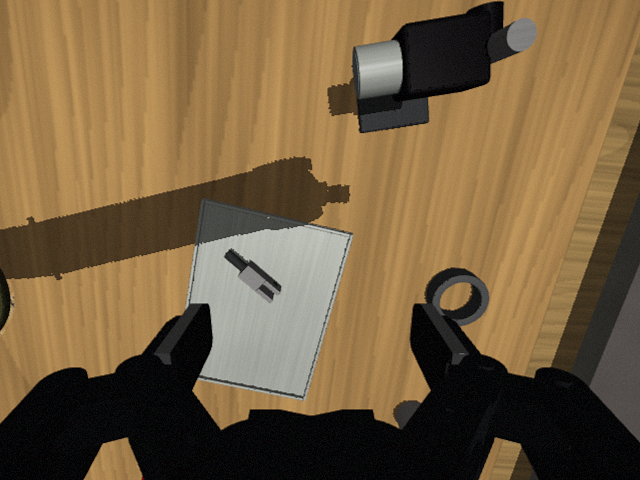

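The inspection camera shows in the wrist picture with its barrel at (378,70) and its post at (518,36). The fork is at (254,276).

Run:
```python
from look import *
im=cv2.imread("pics/b4.png")
a=im[0:120,340:540]; a=np.clip(a.astype(float)*1.8+20,0,255).astype(np.uint8)
cv2.imwrite("pics/z5.png",cv2.resize(a,None,fx=4,fy=4,interpolation=2))
```

```text
(no output)
```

View pics/z5.png

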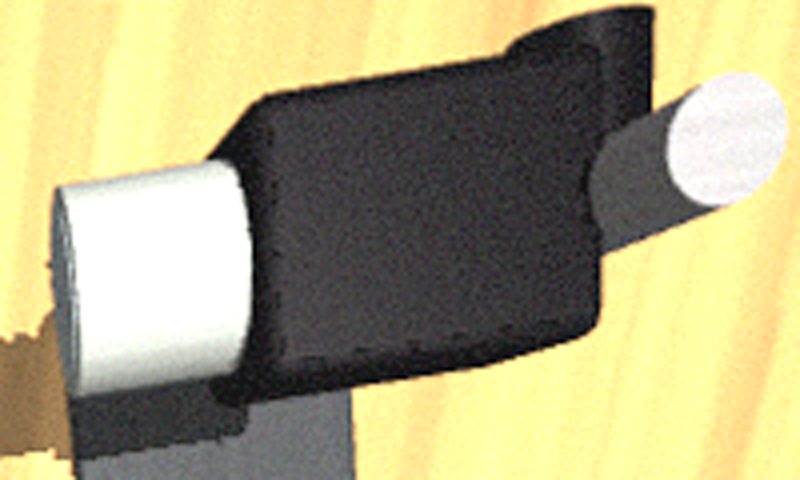

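Run:
```python
from look import *
c=load("b4"); g=lambda u,v,z: onz(c,340+u/4,v/4,z)
def rep(n,a,b): d=b-a; print(n,a,b,np.linalg.norm(d),np.arctan2(d[1],d[0]))
rep("barrel",g(70,289.5,.2),g(242.5,263,.2))
rep("barrel up",g(62,187,.2),g(240,158,.2))
rep("barrel lo",g(78,392,.2),g(245,368,.2))
rep("box mid",g(275,231,.223),g(600,182.5,.223))
rep("box up",g(270,97,.223),g(600,45,.223))
rep("box lo",g(280,365,.223),g(600,320,.223))
# circle fit forward check: predicted barrel silhouette
def pred(L,h):
    ax=np.array([np.cos(h),np.sin(h),0]);lt=np.array([-np.sin(h),np.cos(h),0]);th=np.linspace(0,6.28,60)
    P=[[proj(c,np.array(L)+ax*s+.018*(np.cos(t)*lt+np.sin(t)*np.array([0,0,1]))) for t in th] for s in (0,.03)]
    return [((np.array(p)-[340,0])*4) for p in P]
im=cv2.imread("pics/z5.png")
import sys
from scipy.optimize import minimize
def err(x):
    f,b=pred([x[0],x[1],.2],x[2]); hull=cv2.convexHull(np.vstack([f,b]).astype(np.float32))
    e=0
    for q in [(62,187),(240,158),(78,392),(245,368),(150,173),(160,380),(52,240),(60,320)]:
        e+=min(abs(cv2.pointPolygonTest(hull,q,True)),15)**2
    return e
m=minimize(err,[.585,.323,.2],method="Nelder-Mead",options=dict(initial_simplex=[[.585,.323,.2],[.595,.323,.2],[.585,.315,.2],[.585,.323,.3]],xatol=1e-4)); print(m.x,m.fun)
for p in pred([m.x[0],m.x[1],.2],m.x[2]): cv2.polylines(im,[np.int32(p)],True,(0,0,255),1)
cv2.imwrite("pics/z6.png",im)
c2=c; print("fork area now")
A=cv2.imread("pics/b4.png")[235:315,215:295]; cv2.imwrite("pics/z7.png",cv2.resize(A,None,fx=7,fy=7,interpolation=2))
```

```text
barrel [0.58343912 0.32358867 0.2       ] [0.61484188 0.33119803 0.2       ] 0.032311536844000587 0.23773301663846538
barrel up [0.57960336 0.34037272 0.2       ] [0.61133565 0.3482437  0.2       ] 0.03269388880978127 0.24313619158020544
barrel lo [0.58743344 0.30611087 0.2       ] [0.61849586 0.31343409 0.2       ] 0.0319140035084376 0.23153043587055372
box mid [0.61446907 0.33200281 0.223     ] [0.66768818 0.34463461 0.223     ] 0.05469768063744851 0.23304219794023148
box up [0.60998884 0.35158794 0.223     ] [0.66259627 0.36428928 0.223     ] 0.05411899078952432 0.23690255029356125
box lo [0.61919008 0.31136509 0.223     ] [0.67305838 0.32390574 0.223     ] 0.05530878877467719 0.22872802264997588
[0.58404536 0.32266614 0.26902188] 59.900221847930865
fork area now
```

View pics/z6.png

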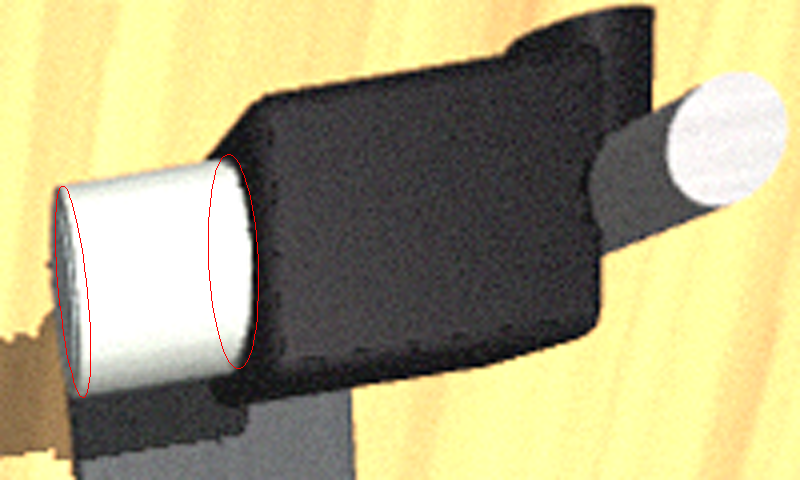

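View pics/z7.png

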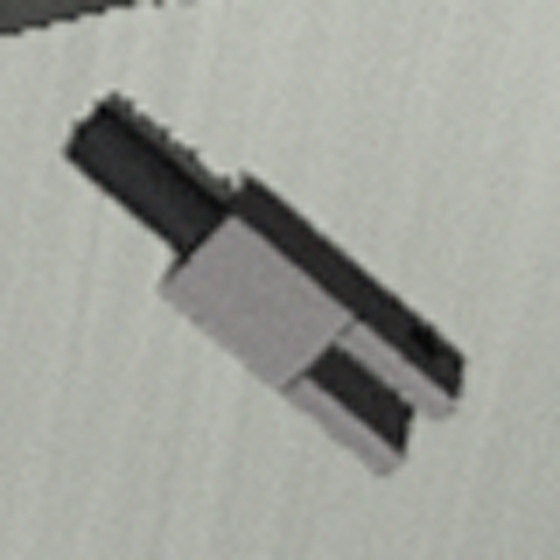

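Run:
```python
from look import *
c=load("b4"); g=lambda u,v: onz(c,215+u/7,235+v/7,.029)
a=g(201,249);b=g(420,440);d=b-a;print(a,b,np.linalg.norm(d),np.arctan2(d[1],d[0]))
# expected length 62
for p,q in (((235,212),(450,408)),((168,285),(388,470))):
    a1,b1=g(*p),g(*q); e=b1-a1;print(np.linalg.norm(e),np.arctan2(e[1],e[0]))
m=(a+b)/2; u=d/np.linalg.norm(d); mid=m-u*(.031-.017); print("fork_mid",mid)
h=np.arctan2(d[1],d[0])+np.pi/2
rows([(mid[0],mid[1],.16,h,8)],0)
```

```text
[0.47573003 0.08297093 0.029     ] [0.52306304 0.04448716 0.029     ] 0.061003400926830945 -0.6826435428845786
0.06088503419769287 -0.7012949887285644
0.060525423275905016 -0.6678936056902022
fork_mid [0.48853382 0.0725609  0.029     ]
now [0.5607 0.1973 0.3405] 0.0961 tilt [ 2.e-04 -1.e-04 -1.e+00] t 13.72
[[0, -0.015, -0.01, 0.023, -0.099], [0, -0.013, -0.012, 0.022, -0.099], [0, -0.012, -0.013, 0.023, -0.099], [0, -0.011, -0.014, 0.022, -0.099], [0, -0.01, -0.016, 0.023, -0.099], [0, -0.008, -0.016, 0.022, -0.099], [0, -0.006, -0.017, 0.023, -0.099], [0, -0.004, -0.018, 0.022, -0.099]]
end [0.4879 0.0726 0.1605] 0.8881
```

Call:
{"api": "send_rows", "payload": {
  "moves": [
    [[0,-0.015,-0.01,0.018,-0.099],[0,-0.013,-0.012,0.018,-0.099],[0,-0.012,-0.013,0.018,-0.099],[0,-0.011,-0.014,0.018,-0.099],[0,-0.01,-0.016,0.018,-0.099],[0,-0.008,-0.016,0.018,-0.099],[0,-0.006,-0.017,0.018,-0.099],[0,-0.004,-0.018,0.018,-0.099],[0,0,0,0,0],[0,0,0,0,0]]
  ]
}}

```text
clock: 14.98
position: [0.4887, 0.074, 0.1973]
eef_rot: [1.051, 2.959, 0.003]
wrist_force: [1.1, 1.1, -0.4]
opening: 0.0855
```

```bash
python3 look.py b5 fork_mid
python3 - <<'E'
from h import *
A=cv2.imread("pics/b5.png")[160:330,230:400]; cv2.imwrite("pics/z8.png",cv2.resize(A,None,fx=3.5,fy=3.5,interpolation=2))
E
```

```text
[0.4887 0.074  0.1973] 0.8881 t 14.975
fork_mid 0.71 [297. 164.  22. 102.] 307.0 215.6
```

View pics/z8.png

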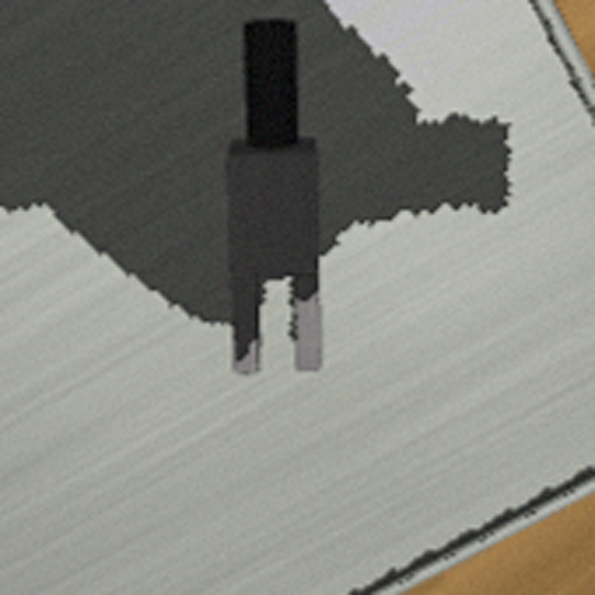

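Run:
```python
from look import *
c=load("b5"); g=lambda u,v: onz(c,230+u/3.5,160+v/3.5,.029)
a=g(273,152);b=g(277,372);d=b-a;print(a,b,np.linalg.norm(d),np.arctan2(d[1],d[0]))
u=d/np.linalg.norm(d); mid=b-u*.045; print("fork_mid",mid, "left/right edges",g(229,200),g(318,200))
h=np.arctan2(d[1],d[0])+np.pi/2
rows([(mid[0],mid[1],.12,h,2)],0)
```

```text
[0.47416649 0.08332385 0.029     ] [0.5228675  0.04498016 0.029     ] 0.06198408600492593 -0.6669666147176382
fork_mid [0.48751092 0.0728174  0.029     ] left/right edges [0.47678389 0.06605123 0.029     ] [0.49174576 0.08444453 0.029     ]
now [0.4889 0.0744 0.1974] 0.8897 tilt [ 1.9e-03  8.0e-04 -1.0e+00] t 15.07
[[0, 0.0, -0.001, 0.039, -0.007], [0, 0.0, -0.001, 0.038, -0.007]]
end [0.4876 0.0728 0.1204] 0.9037
```

Call:
{"api": "send_rows", "payload": {
  "moves": [
    [[0,0,-0.001,0.039,-0.007],[0,0,-0.001,0.05,-0.007],[0,0,0,0.05,0],[0,0,0,0.03,0],[0,0,0,0.018,0],[0,0,0,0,0],[0,0,0,0,0]]
  ],
  "squeeze": 80
}}

```text
clock: 15.95
position: [0.4878, 0.0726, 0.0103]
eef_rot: [1.027, 2.967, 0.002]
wrist_force: [-0.4, 0.5, 0.9]
opening: 0.0856
```

Call:
{"api": "send_rows", "payload": {
  "moves": [
    [[0,0,0,0.002,0],[255,0,0,0,0],[255,0,0,0,0],[255,0,0,0,0],[255,0,0,0,0],[255,0,0,0,0],[255,0,0,0,0],[255,0,0,0,0],[255,0,0,0,0]]
  ],
  "squeeze": 80
}}

```text
clock: 17.08
position: [0.4871, 0.0722, 0.0077]
eef_rot: [1.028, 2.968, 0.001]
wrist_force: [-0.1, 0.3, 4.9]
opening: 0.0226
```

Run:
```python
from plan import *
p,h,R,s=cur(); print(p,h,s["opening"],s["wrist_force"])
```

```text
[0.48707476 0.07215017 0.00774908] 0.9039741496119 0.022565923081184627 [-0.11485917  0.33298804  4.91879929]
```

Run:
```python
from plan import *
rows([(.487,.0722,.15,.904,4),(.4615,.294,.1907,1.807,12)],255)
```

```text
now [0.4871 0.0722 0.0077] 0.904 tilt [ 7.e-04  3.e-04 -1.e+00] t 17.07
[[255, 0.0, -0.0, -0.036, -0.0], [255, 0.0, -0.0, -0.035, -0.0], [255, 0.0, -0.0, -0.036, -0.0], [255, 0.0, -0.0, -0.035, -0.0], [255, 0.013, 0.013, -0.003, -0.075], [255, 0.012, 0.014, -0.003, -0.075], [255, 0.011, 0.015, -0.003, -0.075], [255, 0.01, 0.016, -0.004, -0.075], [255, 0.009, 0.017, -0.003, -0.075], [255, 0.007, 0.017, -0.004, -0.075], [255, 0.006, 0.018, -0.003, -0.076], [255, 0.005, 0.018, -0.004, -0.075], [255, 0.003, 0.018, -0.003, -0.076], [255, 0.002, 0.018, -0.004, -0.075], [255, 0.001, 0.019, -0.003, -0.076], [255, -0.001, 0.018, -0.004, -0.075]]
end [0.4614 0.2936 0.1907] 1.807
```

Call:
{"api": "send_rows", "payload": {
  "moves": [
    [[255,0,0,-0.015,0],[255,0,0,-0.035,0],[255,0,0,-0.045,0],[255,0,0,-0.047,0],[255,0.013,0.013,-0.003,-0.075],[255,0.012,0.014,-0.003,-0.075],[255,0.011,0.015,-0.003,-0.075],[255,0.01,0.016,-0.004,-0.075],[255,0.009,0.017,-0.003,-0.075],[255,0.007,0.017,-0.004,-0.075],[255,0.006,0.018,-0.003,-0.076],[255,0.005,0.018,-0.004,-0.075],[255,0.003,0.018,-0.003,-0.076],[255,0.002,0.018,-0.004,-0.075],[255,0.001,0.019,-0.003,-0.076],[255,-0.001,0.018,-0.004,-0.075],[255,0,0,0,0],[255,0,0,0,0]]
  ]
}}

```text
clock: 19.32
position: [0.4603, 0.2927, 0.1889]
eef_rot: [0.369, -3.118, 0.003]
wrist_force: [-0.1, 0.1, -1.6]
opening: 0.0219
```

```bash
python3 look.py b6 fork_mid
python3 - <<'E'
from h import *
f=lambda im,a,b,c,d: cv2.resize(im[b:b+d,a:a+c,::-1],(400,300),interpolation=cv2.INTER_CUBIC)
a=r.get_image("scene");b=r.get_image("side")
cv2.imwrite("pics/b6sc.png",a[:,:,::-1]);cv2.imwrite("pics/b6si.png",b[:,:,::-1])
cv2.imwrite("pics/b6z.png",np.hstack([f(a,400,150,120,90),f(b,160,100,140,105)]))
E
```

```text
[0.4603 0.2927 0.1889] 1.8066 t 19.325
fork_mid 0.7 [280. 199.  64. 216.] 310.4 309.8
```

View pics/b6.png

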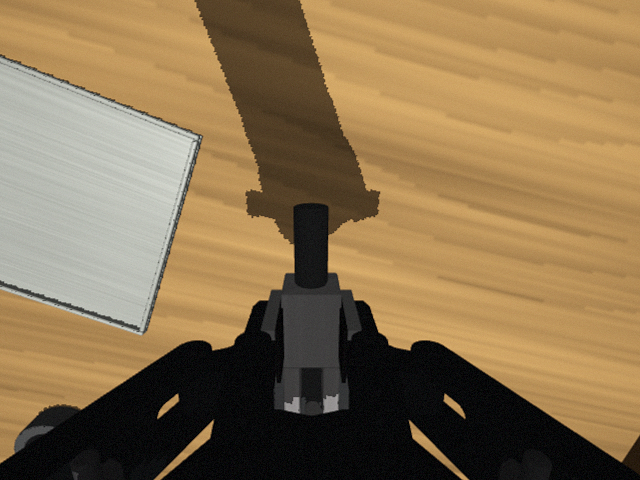

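View pics/b6z.png

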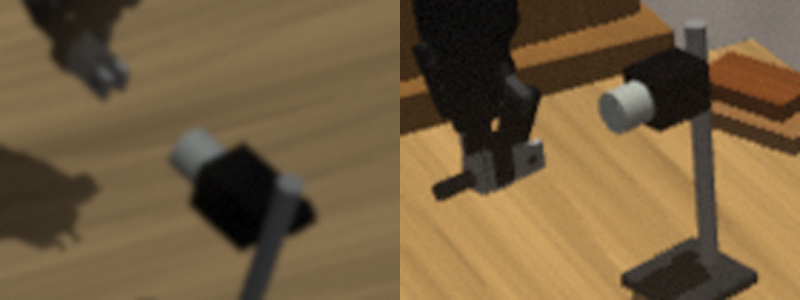

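The fork is held with the shank toward the wrist camera at (310,205) and the prongs at (312,405). It looks level and faces the lens in the side view. I'll compare predicted projections with the three pictures.

Run:
```python
from look import *
h=.2358; T=np.array([.4603,.2927,.1889]); mid=T+[0,0,.0093]
ax=np.array([np.cos(h),np.sin(h),0]);lt=np.array([-np.sin(h),np.cos(h),0]);z=np.array([0,0,1.])
def box(c0,x0,x1,y0,y1): return [c0+ax*x+lt*y+z*zz for x in(x0,x1) for y in(y0,y1) for zz in(-.012,.012)]
L=np.array([.583,.3232,.2]); F=L-.08*ax
print("tip err (axis,lat,z)",(mid+.045*ax-F)@ax,(mid+.045*ax-F)@lt,(mid-F)[2])
for n,f in (("wrist","b6"),("scene","b6sc"),("side","b6si")):
    c=load("b6") if n=="wrist" else C[n]
    im=cv2.imread(f"pics/{f}.png"); S=6 if n!="wrist" else 3
    ctr=proj(c,mid+.02*ax) if n!="wrist" else np.array([310,310]); w=(50,38) if n!="wrist" else (100,110)
    x0,y0=np.int32(ctr)-w; y0=max(y0,0)
    cr=cv2.resize(im[y0:y0+2*w[1],x0:x0+2*w[0]],None,fx=S,fy=S,interpolation=2); cr=np.clip(cr*1.8,0,255).astype(np.uint8)
    q=lambda P: tuple(int(v) for v in ((proj(c,P)-[x0,y0]+.5)*S))
    def bx(*a,col):
        b=box(mid,*a)
        for i in range(8):
            for k in (1,2,4):
                j=i^k
                if j>i: cv2.line(cr,q(b[i]),q(b[j]),col,1)
    bx(-.017,.017,-.012,.012,col=(0,0,255)); bx(.017,.045,.005,.012,col=(0,255,0)); bx(.017,.045,-.012,-.005,col=(0,255,0))
    for s in(-.017,-.05):
        cv2.polylines(cr,[np.array([q(mid+ax*s+.007*(np.cos(t)*lt+np.sin(t)*z)) for t in np.linspace(0,6.28,30)])],True,(255,255,0),1)
    cv2.imwrite(f"pics/o_{n}.png",cr)
```

```text
tip err (axis,lat,z) -0.0014300537646730156 -0.0009907093730759677 -0.001799999999999996
```

View pics/o_wrist.png

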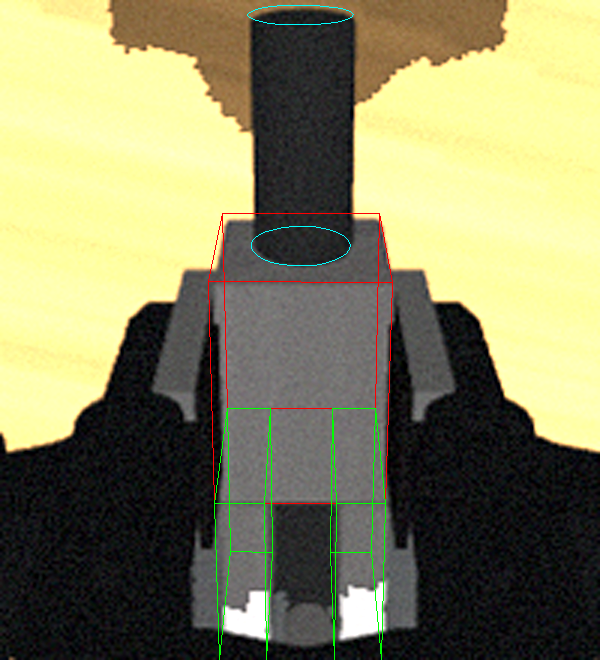

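View pics/o_side.png

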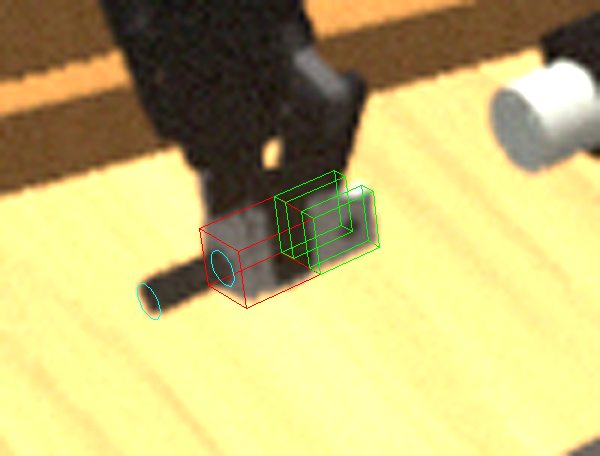

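View pics/o_scene.png

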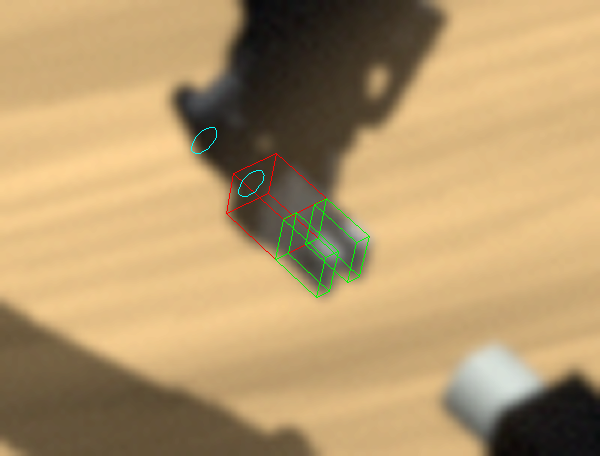

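Call:
{"api": "send_rows", "payload": {
  "moves": [
    [[255,-0.001,0.001,-0.002,0],[255,0,0,0,0],[255,0,0,0,0],[255,0,0,0,0],[255,0,0,0,0],[255,0,0,0,0]]
  ]
}}

```text
clock: 20.27
position: [0.4617, 0.2947, 0.1923]
eef_rot: [-0.37, 3.12, 0.0]
wrist_force: [0.5, -0.0, -2.1]
opening: 0.0221
```

Run:
```python
from plan import *
b=r.get_image("side");cv2.imwrite("pics/fin.png",b[:,:,::-1])
p,h,R,s=cur(); ax=np.array([np.cos(.2358),np.sin(.2358),0]);F=np.array([.583,.3232,.2])-.08*ax
tx=np.array([np.cos(h-np.pi/2),np.sin(h-np.pi/2),0]); tip=p+[0,0,.0093]+.045*tx
print(p,h-np.pi/2,s["opening"],s["clock"],tip-F,np.abs(s["dq"]).max(),R[:,2])
```

```text
[0.46167476 0.29475272 0.19232081] 0.23623763899121686 0.02251170044853206 20.325 [0.00021112 0.00077448 0.00162081] 0.0016924331245652849 [ 3.06323066e-05  4.93113334e-05 -9.99999998e-01]
```

View pics/fin.png

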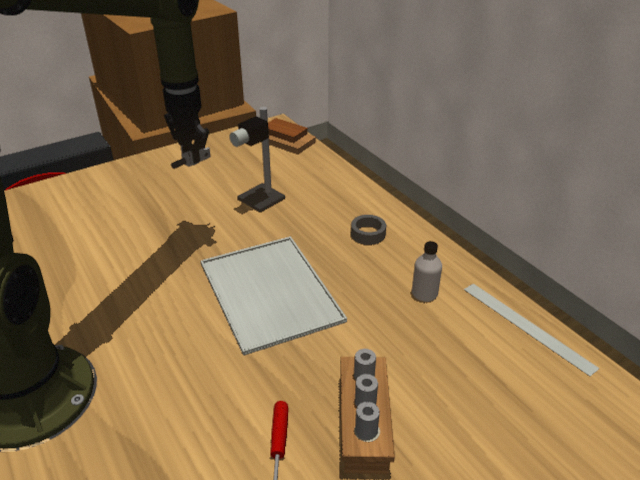

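The tray is empty. Three spacers stand in a row at (367,360), (367,388) and (368,418), and the bystanders are where they were. The fork is in front of the lens at about (205,155) and the arm is still.

```bash
python3 -c "
from rig import r
print(r.job_done())"
```

```text
the job is handed in; nothing more can be done
None
```

I stood the spacer on the paper dot, and the fork end is held in front of the lens. The job was handed in at about 20 s of the 51 s allowed; no verdict is reported.

- **Spacer:** released and upright. After release the wrist picture put it at (0.440, -0.413), about 1 mm from the measured dot centre. In the side picture a thin edge of the dot showed on one side, which suggests an offset of about 3 mm. The limit is 12 mm.
- **Mates and bystanders:** the mates, tape, oil bottle and screwdriver look unmoved in the last side picture. I checked this by eye, without measuring them again.
- **Fork end:** gripped across its block at 80 N, level, same side up, prongs to the lens. From the arm pose, the prong tips are within about 2 mm of the focus point on every axis and the heading is within 0.001 rad of the measured lens axis.
- **Disagreements:** drawing the expected fork outline over the three pictures showed differences of a few millimetres. The scene view fitted well. The wrist view suggested the fork sat slightly lower than assumed, while the side view suggested slightly higher. I estimate this at about 2–3 mm (one rough wrist reading gave up to 7 mm); the allowed error is 15 to 20 mm. One automatic fit of the lens barrel gave a heading of 0.27 rad against 0.23–0.24 rad from its edges. I used the edges because the fit did not match the picture well.

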